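# Feed a tube rack through the UV gate with the push stick

## Robot

A 7-joint arm with a two-finger parallel gripper is mounted at the origin on a cart in front of the work surface, level with it; the furniture and walls round the work are solid. World frame = base frame: x ahead of the robot, y to its left, z up, the work surface at z = 0. Lengths are in m, angles in rad, forces in N, time in s.
With the tool pointing down it reaches from about 0.4 to 0.85 m from the base axis. Payload 4.5 kg.
Tool frame: the origin (TCP) lies at the very end of the fingers, on their centre line; the grasp point (between the pads) lies 19 mm behind it (r.pinch_z is the distance from the TCP to the grasp point, in m); x points along the fingers, y is the direction in which the jaws open and shut, and the axes are right-handed (so a half turn about x gives the same grasp; the last joint's range is limited). The gripper opens to 88 mm and grips with 3 to 60 N. Pads are 18 mm wide; open, the fingers measure 123 mm over their backs; the gripper's body (75 mm by 187 mm) begins 45 mm behind the grasp point.
Start: joints at [1.369, 0.689, -0.195, 1.565, 0.157, 0.902, -0.215], TCP at [0.146, -0.608, 0.239] pointing down, gripper open.
Joint ranges: [-3.01, 3.01], [-0.46, 2.08], [-1.47, 1.51], [0.13, 2.56], [-1, 4.14], [0.04, 2.09], [-2.66, 2.66]. Speed limits (rad/s): [2.57, 2.57, 3.14, 3.14, 3.14, 3.14, 3.14].

## Interface

Orientations are given as a unit quaternion [x, y, z, w].
In Python, from plant import telemetry, cams, job, r gives the robot as it stands.
- The arm moves only by the tool send_rows, never from a script. Its argument "commands" is one flat list of numbers, 7 for each row, row after row: the shift along the world's x, y, z as a fraction of full scale, then the turn, a rotation vector about the world's x, y, z as a fraction of full scale, then the closure, from 0 (fully open) to 1 (shut). In form: [dx, dy, dz, wx, wy, wz, claw, dx, dy, dz, wx, wy, wz, claw, ...]. A call has 1 to 12 rows; each row shifts and turns the pose as measured when the row begins; what a row does not reach is not made up. Full scale, the value 1, is 250 mm for a shift and 90 degrees for a turn. A row lasts 1/10 s, in which the tool goes at most 50 mm and 8.59 degrees, less where a joint would pass 70% of its speed; a pose out of reach is approached as far as the arm can. A call with a number of a shift or a turn outside -1 to 1 is refused whole. A call with a gripper value outside its range is refused whole. The fingers move at their own pace and stop on an object; "newtons" is the grip in N (left out, the last holds). Time passes only in rows, so rows that do not move let the fingers close. It gives the time, the measured TCP pose, the force and the opening at its end, in the units of the state.
- telemetry.get_state(): the state, without advancing time (a new reading comes with each control period).
- cams.snapshot(name): name is "scene" or "top"; returns a dict with "image" (400x640x3 uint8, blue, green, red), "intrinsics" (3x3 intrinsics, pixels), "world_to_cam" (4x4, takes a point from world to camera coordinates). Camera axes: x right, y down, z forward; pixel columns grow to the right and rows downward; lengths in m; the calibration is good to about 2 mm. A picture is of the moment at which its call begins. There is no depth.
- job.finish_job(): hands the job in, once; it reports no verdict.
The state is a dict: "clock": time; "q": joint angles; "qd": joint speeds; "joint_torque": joint torques, N m; "tool_pos": TCP position; "eef_rot": TCP orientation; "contact_force": force on the tool from outside, world axes, zero at the start; "moment": the same for the moment, N m; "opening": opening from 0.0 (shut) to 1.0 (fully open).
Only numpy, scipy, OpenCV 4.12 (cv2) and the standard library are available. Lean on these libraries where they do the work, as an engineer would, in place of code of your own. Each camera call takes 0.05 s, during which the arm holds its last target.

## Task

Take the push stick by its black grip and use it to push the orange tube rack along its lane, under the low UV gate, until the whole rack is out on the far side. Then draw the stick back until all of it is out of the gate on the entry side, leave it standing upright there and let go. Never touch the orange rack with the gripper, and leave the grey rack where it is.

Things in the scene. Friction and masses are not known exactly. Their poses are not given: they have to be found in the camera images.
- feeder: Fixed feeder. Origin on the bench under the gate's middle; x = feed direction (roughly to the robot's left), z up. Deck top 6 mm above the bench, from x = -280 (entry end) to +205 mm. Two lanes along x, centre lines y = +34 and -34 mm, each 60 mm wide between white walls 8 mm thick, 16 mm high over the deck. A black stop bar, 16 mm high, closes the lanes at x = +195 mm.
- orange_rack: Orange rack with coloured tube caps, 120 mm long (x, along the lane, either way round) x 50 wide x 34 high (solid to 28), 100 to 200 g. Origin: centre of its underside. Loose on the deck in either lane, on the entry side. It is wholly out of the gate once its origin is 95 mm past the gate's middle; at the stop bar it is 135 mm past.
- grey_rack: Grey rack with black top, 92 mm long (x axis) x 25 mm wide x 32 mm high, light and loose, standing in the other lane. Origin at the centre of its underside. To be left alone.
- push_stick: Loose push stick, 160 g, upright on the bench on the entry side. Origin: underside, below the grip's centre; x along the blade to the nose, z up. Black grip 44 mm long (x) x 22 wide (y), top 96 mm up; pinch across its width. Yellow blade 18 x 18 mm from x = -33 to the nose, step 33 mm high up to x = 45, foot 34 wide. Red nose 34 wide, 26 high, flat face at x = 175 mm.
- stick_nose (a point): Centre of the flat front face of the push stick's red nose, 175 mm ahead of the stick's origin and 13 mm above its underside.
- gate (a point): Middle of the low blue UV gate across the feeder, on the deck top (6 mm straight above the feeder's origin). The gate housing reaches 35 mm either side of it along the feed and is 152 mm wide; its top is 114 mm above the bench, and the opening in each lane is 48 mm high above the deck.

How it is judged:
By the outcome, as a careful person would: the job done as asked, in the order asked, and still so for the second after the job is handed in, with the robot touching nothing.
It also fails if it takes over 48 s, if anything falls off the work surface, if the arm or the gripper's body presses on something with over 40 N, if the wrist force passes 120 N, or if a joint passes its speed limit or range.

## Working session

There is one attempt and no reset: what is moved stays moved. The work goes in short steps, Python scripts to look and compute and a tool call to move; the robot and the scene stay as the last step left them, time stands still between calls to the robot, and variables do not carry over. Pictures are saved under pics/ and viewed, and the job is handed in when it is done.

Besides the shell and the picture viewer there is one more tool, called as name(argument=value, ...), one argument or row to a line, values as JSON. send_rows: Moves the arm, as the interface text tells. Its arguments: {"type":"object","properties":{"commands":{"type":"array"},"newtons":{"type":"number"}},"required":["commands"]}

```bash
ls; mkdir -p pics; python3 - <<'E'
from plant import telemetry,cams,job,r
import cv2,numpy as np
print(telemetry.get_state())
for n in ("scene","top"):
    s=cams.snapshot(n); cv2.imwrite(f"pics/{n}0.png",s["image"]); np.savez(f"{n}0.npz",**s)
    print(n,s["intrinsics"],s["world_to_cam"])
E
```

```text
pics
{'clock': 0.0, 'q': array([ 1.36879538,  0.69001111, -0.19448757,  1.56632982,  0.15728515,
        0.90250478, -0.21515251]), 'qd': array([-1.58020279e-03, -1.78048873e-03, -5.00418452e-04,  9.45365223e-05,
        1.90782263e-04,  8.55699609e-05,  1.79768248e-03]), 'joint_torque': array([-1.16124979e-04, -5.27560079e+01, -1.26648489e+00, -1.53425127e+01,
       -5.25282905e-02,  6.58172314e-03,  1.58617177e-04]), 'tool_pos': array([ 0.14580684, -0.60710402,  0.23789622]), 'eef_rot': array([-0.70207174, -0.08382251,  0.7023234 , -0.08252824]), 'contact_force': array([0.49572269, 0.00622739, 0.46386332]), 'moment': array([-0.00158207, -0.00457264,  0.01895971]), 'opening': 1.003720362665456}
scene [[510.09129472   0.         319.35704897]
 [  0.         510.09129472 198.46008057]
 [  0.           0.           1.        ]] [[ 0.74298422 -0.66928306  0.00588508 -0.45484235]
 [-0.57198765 -0.63949164 -0.51369307  0.25373181]
 [ 0.34756953  0.37829965 -0.85795384  1.01479551]
 [ 0.          0.          0.          1.        ]]
top [[362.78386435   0.         322.46843102]
 [  0.         362.78386435 203.25433582]
 [  0.           0.           1.        ]] [[ 0.00776026 -0.9998848   0.01304459 -0.11806908]
 [-0.99763603 -0.00863223 -0.06817503  0.53702105]
 [ 0.06827978 -0.01248469 -0.99758809  1.03449747]
 [ 0.          0.          0.          1.        ]]
```

View pics/scene0.png

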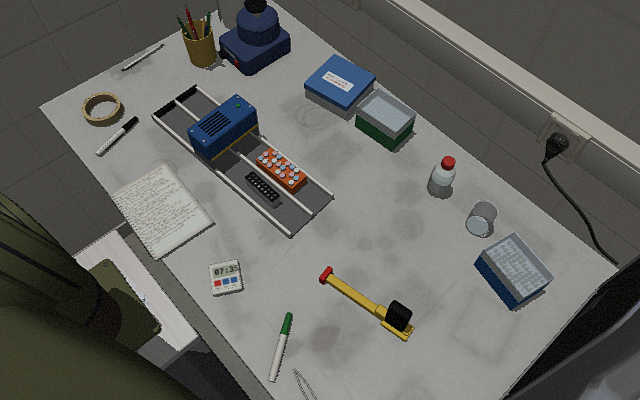

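View pics/top0.png

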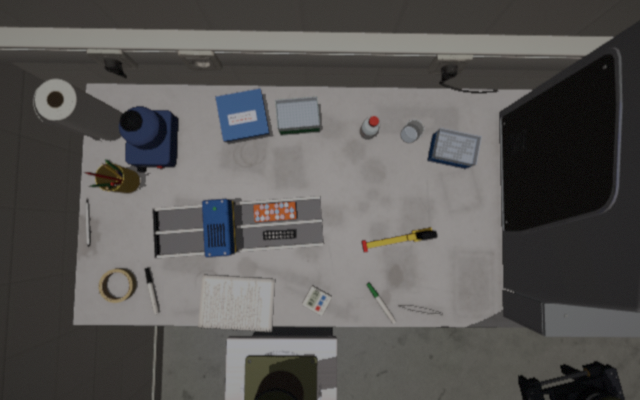

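```bash
cat > h.py <<'E'
import numpy as np,cv2
def load(n): 
    d=np.load(n+".npz"); return d["image"],d["intrinsics"],d["world_to_cam"]
def ray(uv,K,T):
    uv=np.atleast_2d(np.float64(uv)); d=np.c_[(uv[:,0]-K[0,2])/K[0,0],(uv[:,1]-K[1,2])/K[1,1],np.ones(len(uv))]
    R=T[:3,:3]; return -R.T@T[:3,3], d@R
def onz(uv,K,T,z):
    o,d=ray(uv,K,T); return o+d*((z-o[2])/d[:,2])[:,None]
def proj(P,K,T):
    P=np.atleast_2d(P); c=P@T[:3,:3].T+T[:3,3]; return np.c_[c[:,0]/c[:,2]*K[0,0]+K[0,2],c[:,1]/c[:,2]*K[1,1]+K[1,2]]
def tri(uvs,KTs):
    A=np.zeros((3,3));b=np.zeros(3);rs=[]
    for uv,(K,T) in zip(uvs,KTs):
        o,d=ray(uv,K,T);d=d[0]/np.linalg.norm(d[0]);M=np.eye(3)-np.outer(d,d);A+=M;b+=M@o;rs.append((o,M))
    p=np.linalg.solve(A,b); return p,[float(np.linalg.norm(M@(p-o))) for o,M in rs]
E
python3 - <<'E'
from h import *
for n in ("scene0","top0"):
    im,K,T=load(n); 
    hsv=cv2.cvtColor(im,cv2.COLOR_BGR2HSV)
    M={"orange":((5,150,120),(14,255,255)),"yellow":((20,120,90),(32,255,255)),"red":((0,150,100),(4,255,255)),"blue":((100,120,50),(120,255,255))}
    for k,(a,b) in M.items():
        m=cv2.inRange(hsv,a,b)
        if k=="red": m|=cv2.inRange(hsv,(172,150,100),(180,255,255))
        c,_=cv2.findContours(m,cv2.RETR_EXTERNAL,cv2.CHAIN_APPROX_NONE)
        for q in c:
            if cv2.contourArea(q)>25: print(n,k,cv2.contourArea(q),np.round(cv2.minAreaRect(q)[0],1),np.round(cv2.boxPoints(cv2.minAreaRect(q)),1).tolist())
    roi=(140,70,210,180) if n=="scene0" else (140,180,190,95)
    x,y,w,h=roi; f=780//w
    cv2.imwrite(f"pics/{n}_c.png",cv2.resize(im[y:y+h,x:x+w],None,fx=f,fy=f,interpolation=cv2.INTER_CUBIC))
    roi=(310,255,110,90) if n=="scene0" else (350,215,100,45)
    x,y,w,h=roi; f=min(780//w,590//h)
    cv2.imwrite(f"pics/{n}_s.png",cv2.resize(im[y:y+h,x:x+w],None,fx=f,fy=f,interpolation=cv2.INTER_CUBIC)); print(f)
E
```

```text
scene0 orange 170.0 [280.4 167.1] [[255.0, 159.1999969482422], [267.1000061035156, 144.10000610351562], [305.79998779296875, 175.0], [293.70001220703125, 190.10000610351562]]
scene0 orange 45.5 [269.2 154.8] [[261.0, 155.0], [269.5, 146.5], [277.5, 154.5], [269.0, 163.0]]
scene0 yellow 161.5 [395.8 330.2] [[378.3999938964844, 333.29998779296875], [381.5, 319.70001220703125], [413.20001220703125, 327.1000061035156], [410.0, 340.6000061035156]]
scene0 yellow 509.5 [356.5 295.5] [[324.3999938964844, 281.6000061035156], [329.8999938964844, 272.70001220703125], [388.70001220703125, 309.3999938964844], [383.20001220703125, 318.29998779296875]]
scene0 red 62.5 [325.6 272.9] [[318.8999938964844, 277.1000061035156], [328.29998779296875, 265.3999938964844], [332.29998779296875, 268.6000061035156], [322.8999938964844, 280.29998779296875]]
scene0 red 80.0 [448.5 160.5] [[443.0, 156.0], [454.0, 156.0], [454.0, 165.0], [443.0, 165.0]]
scene0 blue 530.0 [496.7 283.6] [[467.3999938964844, 268.20001220703125], [480.0, 255.0], [526.0, 299.0], [513.4000244140625, 312.20001220703125]]
scene0 blue 1537.5
[... 1525 characters left out ...]
 227.4] [[201.60000610351562, 200.5], [227.6999969482422, 199.0], [230.8000030517578, 254.3000030517578], [204.8000030517578, 255.8000030517578]]
top0 blue 36.5 [447.4 162.3] [[428.70001220703125, 159.39999389648438], [429.1000061035156, 157.3000030517578], [466.20001220703125, 165.1999969482422], [465.70001220703125, 167.39999389648438]]
top0 blue 501.5 [148.5 146. ] [[127.0, 128.0], [170.0, 128.0], [170.0, 164.0], [127.0, 164.0]]
top0 blue 44.5 [145.5 130.5] [[135.5, 129.5], [144.5, 120.5], [155.5, 131.5], [146.5, 140.5]]
top0 blue 1910.5 [242.1 115.2] [[215.89999389648438, 97.30000305175781], [260.1000061035156, 89.0999984741211], [268.20001220703125, 133.0], [224.0, 141.1999969482422]]
7
```

View pics/scene0_c.png

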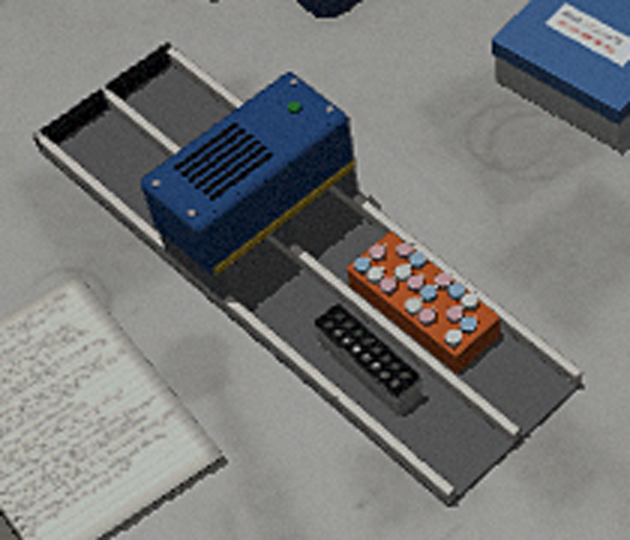

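View pics/top0_c.png

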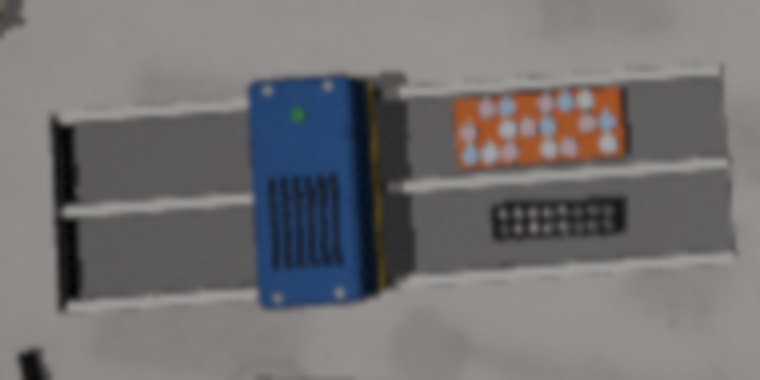

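View pics/scene0_s.png

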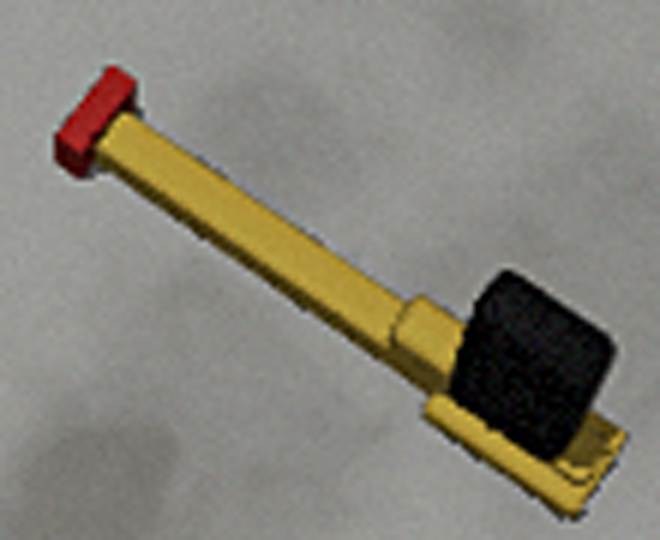

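View pics/top0_s.png

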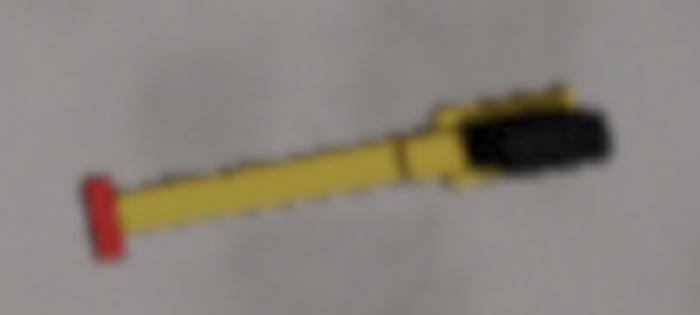

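```bash
python3 - <<'E'
from h import *
S=load("scene0")[1:];T=load("top0")[1:]
cs=lambda u,v:((u+.5)/3-.5+140,(v+.5)/3-.5+70)
ct=lambda u,v:((u+.5)/4-.5+140,(v+.5)/4-.5+180)
ss=lambda u,v:((u+.5)/6-.5+310,(v+.5)/6-.5+255)
st=lambda u,v:((u+.5)/7-.5+350,(v+.5)/7-.5+215)
pts={"farwall_e":(cs(580,377),ct(721,69)),"mid_e":(cs(518,431),ct(727,162)),"near_e":(cs(453,491),ct(734,258)),
"far_stop":(cs(169,47),ct(56,118)),"near_stop":(cs(38,138),ct(63,307)),
"gate_screw_NL":(cs(155,184),ct(277,297)),"gate_screw_NR":(cs(192,212),ct(340,292)),"gate_FL":(cs(292,82),ct(267,91)),"gate_FR":(cs(330,108),ct(328,86)),
"rack_farrear":(cs(500,318),ct(625,88)),"rack_nearrear":(cs(457,352),ct(626,156)),"rack_nearfront":(cs(349,270),ct(460,166)),"rack_farfront":(cs(390,234),ct(456,98)),
"nose_far_back_top":(ss(136,92),st(108,180)),
"nose_near_front_top":(ss(57,137),st(95,258)),"nose_far_front_top":(ss(112,67),st(84,181)),
}
for k,(a,b) in pts.items():
    p,e=tri([a,b],[S,T]); print(k,np.round(p*1000,1),np.round(np.array(e)*1000,1))
for k in (ss(57,137),ss(112,67)): print(onz(k,*S,.026)*1e3)
for k in (st(95,258),st(84,181)): print(onz(k,*T,.026)*1e3)
for n,(K,X) in (("S",S),("T",T)): print(n,-X[:3,:3].T@X[:3,3])
# black grip contours
for n,roi in (("scene0",(375,290,45,45)),("top0",(412,222,30,25))):
    im,K,X=load(n);x,y,w,h=roi
    m=(im[y:y+h,x:x+w].max(2)<45).astype(np.uint8)
    c=max(cv2.findContours(m,0,1)[0],key=cv2.contourArea); print(n,cv2.contourArea(c),(cv2.boxPoints(cv2.minAreaRect(c))+[x,y]).round(1).tolist(), c.reshape(-1,2).max(0)+[x,y],c.reshape(-1,2).min(0)+[x,y])
E
```

```text
farwall_e [ 556.9 -106.3   19.9] [0.6 0.6]
mid_e [ 489.6 -111.4   23.6] [0.9 0.9]
near_e [ 421.4 -117.3   24.9] [1.5 1.5]
far_stop [517.  370.2  24.6] [0.7 0.7]
near_stop [381.1 363.8  17.7] [0.6 0.6]
gate_screw_NL [396.5 182.6 114.3] [0.2 0.2]
gate_screw_NR [400.5 140.7 118.2] [0. 0.]
gate_FL [530.6 192.3 117.2] [0.4 0.4]
gate_FR [534.7 151.5 119.2] [0.4 0.4]
rack_farrear [539.9 -37.2  39.6] [0.9 0.9]
rack_nearrear [492.8 -39.9  44.3] [0.9 0.9]
rack_nearfront [484.7  79.5  31. ] [0.4 0.4]
rack_farfront [531.9  84.6  30.1] [1.4 1.4]
nose_far_back_top [ 432.5 -237.8   19.7] [0.9 0.9]
nose_near_front_top [ 400.7 -232.3   21.1] [1. 1.]
nose_far_front_top [ 431.8 -227.1   24. ] [0.4 0.4]
[[ 400.08231726 -234.39242975   26.        ]]
[[ 431.45744834 -227.91199472   26.        ]]
[[ 400.25036441 -231.11532634   26.        ]]
[[ 431.56882392 -226.5966382    26.        ]]
S [ 0.13036015 -0.52605569  1.00366476]
T [ 0.46603254 -0.10050441  1.07015395]
scene0 506.0 [[380.2, 318.2], [393.2, 298.8], [414.6, 313.1], [401.7, 332.5]] [411 331] [385 300]
top0 113.5 [[416.0, 231.0], [435.0, 231.0], [435.0, 238.0], [416.0, 238.0]] [435 238] [416 231]
```

```bash
python3 - <<'E'
from h import *
S=load("scene0")[1:];T=load("top0")[1:]
ss=lambda u,v:((u+.5)/6-.5+310,(v+.5)/6-.5+255)
st=lambda u,v:((u+.5)/7-.5+350,(v+.5)/7-.5+215)
a=onz([st(130,212),st(395,165)],*T,.018); b=onz([ss(125,133),ss(385,300)],*S,.018)
for p in (a,b): d=p[0]-p[1]; print(p*1e3,d[0]/d[1],np.degrees(np.arctan2(-d[0],d[1])))
# grip top back corners & front: scene top face corners; triangulate
for A,B in (((612,345),(610,132)),((505,270),(480,118)),((612,345),(608,118))):
    print(np.round(tri([ss(*A),st(*B)],[S,T])[0]*1e3,1),tri([ss(*A),st(*B)],[S,T])[1])
dr=np.array([-.165,.986,0]);dr/=np.linalg.norm(dr);n=np.array([dr[1],-dr[0],0])
o=np.array([.416,-.2295,0])-.175*dr;print(o)
P=[o+sx*.022*dr+sy*.011*n+[0,0,.096] for sx,sy in((1,1),(1,-1),(-1,-1),(-1,1))]
P+=[o+sx*dr+sy*.017*n+[0,0,z] for sx,sy,z in ((-.033,1,.006),(-.033,-1,.006),(.175,1,.026),(.175,-1,.026))]
for n_,(K,X) in (("scene0",S),("top0",T)):
    im=load(n_)[0]; x,y,w,h=(310,255,110,90) if n_=="scene0" else (350,215,100,45); f=min(780//w,590//h)
    c=cv2.resize(im[y:y+h,x:x+w],None,fx=f,fy=f)
    for q in proj(np.array(P),K,X): cv2.circle(c,tuple(int(v) for v in ((q-[x,y]+.5)*f)),3,(255,0,255),-1)
    cv2.imwrite(f"pics/chk_{n_}.png",c)
E
```

```text
[[ 418.70730325 -246.58269323   18.        ]
 [ 438.83912269 -356.45390246   18.        ]] -0.18323107187360851 10.383189091281332
[[ 420.6802316  -246.52263675   18.        ]
 [ 445.00867687 -348.29766827   18.        ]] -0.2390413926648154 13.44378917146365
[ 455.9 -418.6  106.4] [0.0023035262469898723, 0.002303526246990071]
[ 460.  -376.5   77.4] [0.0014643029309878452, 0.0014643029309879432]
[ 459.9 -418.9   99.6] [0.0005261834276266002, 0.000526183427626524]
[ 0.44488336 -0.40209997  0.        ]
```

View pics/chk_scene0.png

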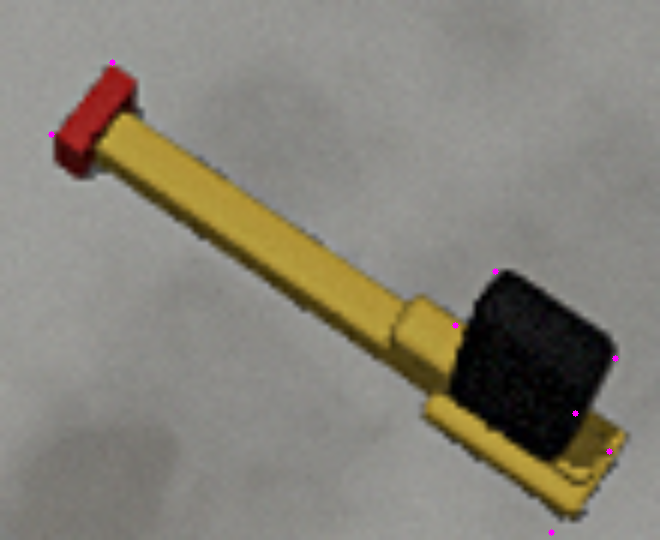

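View pics/chk_top0.png

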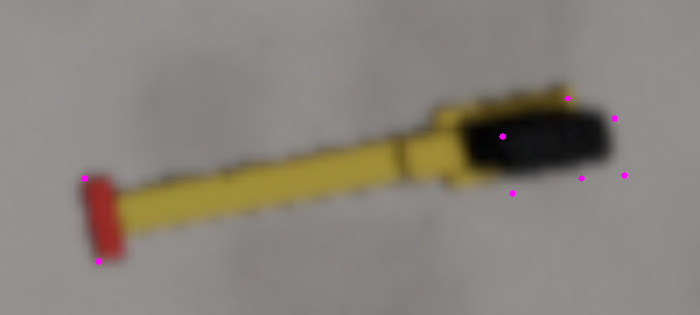

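```bash
python3 - <<'E'
from h import *
S=load("scene0")[1:];T=load("top0")[1:]
ss=lambda u,v:((u+.5)/6-.5+310,(v+.5)/6-.5+255)
st=lambda u,v:((u+.5)/7-.5+350,(v+.5)/7-.5+215)
print(tri([ss(627,433),st(574,90)],[S,T]))
print("foot rear far/near",onz([ss(627,433),ss(575,516)],*S,.004)*1e3, onz([st(574,90)],*T,.004)*1e3)
print("foot front near/far",onz([ss(425,405)],*S,.006)*1e3, onz([st(436,113),st(455,186)],*T,.006)*1e3)
print("gripTop rear corners", onz([st(607,113),st(610,158)],*T,.096)*1e3)
for deg in (11,12,13):
  t=np.radians(deg);dr=np.array([-np.sin(t),np.cos(t)]);print(deg,np.array([.416,-.2295])-.175*dr)
E
```

```text
(array([ 0.47122377, -0.43218463,  0.0173747 ]), [0.0011031022174690802, 0.0011031022174691802])
foot rear far/near [[ 476.76360211 -431.59370177    4.        ]
 [ 443.78000407 -438.88763805    4.        ]] [[ 470.44979338 -435.62520394    4.        ]]
foot front near/far [[ 433.07343867 -380.53351806    6.        ]] [[ 460.36700548 -376.78773932    6.        ]
 [ 429.96398174 -384.48746181    6.        ]]
gripTop rear corners [[ 461.35132938 -419.32051636   96.        ]
 [ 444.14192499 -420.24010255   96.        ]]
11 [ 0.44939157 -0.40128476]
12 [ 0.45238455 -0.40067583]
13 [ 0.45536643 -0.40001476]
```

```bash
python3 - <<'E'
from scipy.spatial.transform import Rotation as R
import numpy as np
from plant import telemetry
s=telemetry.get_state();M=R.from_quat(s["eef_rot"]).as_matrix();print(M.round(3),s["tool_pos"])
for psi in(11.2,4.8):
  t=np.radians(psi)
  for sg in (1,-1):
    y=sg*np.array([np.cos(t),np.sin(t),0]);x=np.array([0,0,-1.]);G=np.c_[x,y,np.cross(x,y)]
    print(psi,sg,np.degrees(R.from_matrix(G@M.T).as_rotvec()).round(2))
E
```

```text
[[-0.     0.234 -0.972]
 [ 0.002 -0.972 -0.234]
 [-1.    -0.002  0.   ]] [ 0.1458362  -0.60716855  0.23801087]
11.2 1 [-5.000e-02 -9.000e-02  8.768e+01]
11.2 -1 [-9.000e-02  5.000e-02 -9.232e+01]
4.8 1 [-5.000e-02 -9.000e-02  8.128e+01]
4.8 -1 [-9.000e-02  6.000e-02 -9.872e+01]
```

send_rows(
  commands=[0.11,0.075,0,0,0,0.0886,0,0.11,0.075,0,0,0,0.0886,0,0.11,0.075,0,0,0,0.0886,0,0.11,0.075,0,0,0,0.0886,0,0.11,0.075,0,0,0,0.0886,0,0.11,0.075,0,0,0,0.0886,0,0.11,0.075,0,0,0,0.0886,0,0.11,0.075,0,0,0,0.0886,0,0.11,0.075,0,0,0,0.0886,0,0.11,0.075,0,0,0,0.0886,0,0.11,0.075,0,0,0,0.0886,0],
  newtons=40,
)

```text
clock: 1.2
tool_pos: [0.4483, -0.3943, 0.2335]
eef_rot: [0.432, 0.558, -0.439, 0.556]
contact_force: [-0.3, -1.0, -0.2]
opening: 1.002
```

```bash
cat > st.py <<'E'
import sys,numpy as np
from scipy.spatial.transform import Rotation as R
from plant import telemetry
def err(x,y,z,psi):
    s=telemetry.get_state();M=R.from_quat(s["eef_rot"]).as_matrix();t=np.radians(psi)
    Y=np.array([np.cos(t),np.sin(t),0]);X=np.array([0,0,-1.]);G=np.c_[X,Y,np.cross(X,Y)]
    d=np.array([x,y,z])-s["tool_pos"]
    print("t",round(s["clock"],2),"pos",s["tool_pos"].round(4),"yaw",np.degrees(np.arctan2(M[1,1],M[0,1])).round(2),"xaxis",M[:,0].round(3))
    print("shift frac",(d/.25).round(4),"turn frac",(R.from_matrix(G@M.T).as_rotvec()/(np.pi/2)).round(4),"F",s["contact_force"].round(1),"q",s["q"].round(2),"op",round(s["opening"],3))
    O=np.array([.466,.1672]);D=np.array([-.0836,.9965]);N=np.array([-.9965,-.0836])
    p=s["tool_pos"][:2]-O; print("feeder x,y mm",(p@D*1e3).round(1),(p@N*1e3).round(1))
err(*map(float,sys.argv[1:5]))
E
python3 st.py .4495 -.401 .055 11.2
```

```text
t 1.2 pos [ 0.4483 -0.3943  0.2335] yaw 13.98 xaxis [-0.009 -0.006 -1.   ]
shift frac [ 0.0048 -0.0267 -0.7142] turn frac [ 0.0035 -0.0056 -0.0308] F [-0.3 -1.  -0.2] q [ 0.98  0.71 -0.6   1.64  0.49  0.94  0.44] op 1.002
feeder x,y mm -558.1 64.6
```

send_rows(
  commands=[0.005,-0.027,-0.1,0.0035,-0.0056,-0.031,0,0,0,-0.12,0,0,0,0,0,0,-0.12,0,0,0,0],
)

```text
clock: 1.5
tool_pos: [0.4591, -0.3962, 0.1502]
eef_rot: [0.448, 0.545, -0.443, 0.553]
contact_force: [-0.3, -0.8, -0.3]
opening: 1.001
```

```bash
python3 st.py .4495 -.401 .055 11.2; python3 - <<'E'
from plant import cams
import cv2
a=cams.snapshot("scene")["image"][215:350,290:450]
cv2.imwrite("pics/pre.png",cv2.resize(a,None,fx=4,fy=4))
E
```

```text
t 1.5 pos [ 0.4591 -0.3962  0.1502] yaw 11.88 xaxis [ 0.014 -0.001 -1.   ]
shift frac [-0.0384 -0.019  -0.3808] turn frac [ 0.0005  0.0087 -0.0075] F [-0.3 -0.8 -0.3] q [ 0.94  0.82 -0.54  1.7   0.56  0.76  0.34] op 1.001
feeder x,y mm -560.9 54.0
```

View pics/pre.png

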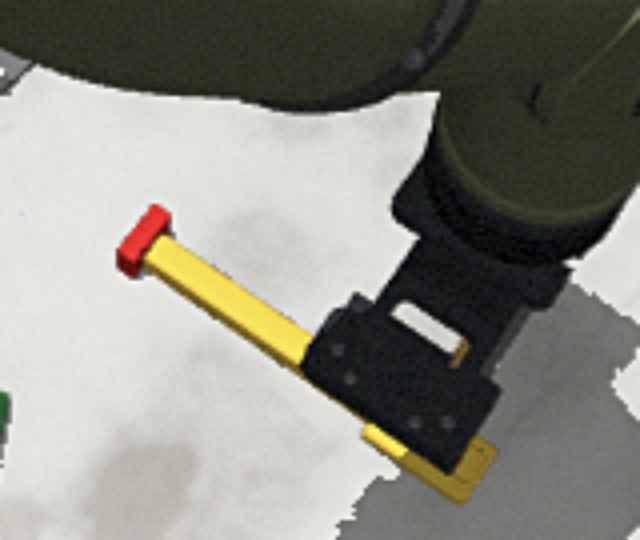

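send_rows(
  commands=[-0.038,-0.019,-0.02,0,0.0087,-0.0075,0,0,0,0,0,0,0,0],
)

```text
clock: 1.75
tool_pos: [0.444, -0.3999, 0.1387]
eef_rot: [0.448, 0.551, -0.45, 0.541]
contact_force: [-0.1, 0.6, -0.0]
opening: 1.0
```

```bash
python3 st.py .4495 -.401 .055 11.2
```

```text
t 1.75 pos [ 0.444  -0.3999  0.1387] yaw 11.13 xaxis [-0.013  0.006 -1.   ]
shift frac [ 0.0222 -0.0045 -0.3346] turn frac [-0.0037 -0.0082  0.0008] F [-0.1  0.6 -0. ] q [ 0.94  0.83 -0.52  1.72  0.56  0.76  0.34] op 1.0
feeder x,y mm -563.2 69.4
```

send_rows(
  commands=[0.01,-0.004,-0.06,-0.002,-0.004,0,0,0.005,0,-0.06,0,-0.002,0,0,0,0,-0.06,0,0,0,0,0,0,-0.05,0,0,0,0,0,0,-0.03,0,0,0,0,0,0,0,0,0,0,0],
)

```text
clock: 2.35
tool_pos: [0.4498, -0.4051, 0.0769]
eef_rot: [0.45, 0.543, -0.451, 0.547]
contact_force: [-0.2, 0.4, 0.8]
opening: 1.0
```

```bash
python3 st.py .4495 -.401 .055 11.2
```

```text
t 2.35 pos [ 0.4498 -0.4051  0.0769] yaw 10.86 xaxis [ 0.004 -0.004 -1.   ]
shift frac [-0.0011  0.0162 -0.0875] turn frac [0.0028 0.0027 0.0038] F [-0.2  0.4  0.8] q [ 0.91  0.92 -0.46  1.74  0.64  0.63  0.27] op 1.0
feeder x,y mm -568.9 64.0
```

send_rows(
  commands=[0,0.012,-0.05,0.002,0.002,0.003,0,0,0.004,-0.045,0,0,0,0,0,0,0,0,0,0,0,0,0,0,0,0,0,0],
)

```text
clock: 2.75
tool_pos: [0.4504, -0.4007, 0.0517]
eef_rot: [0.449, 0.545, -0.449, 0.547]
contact_force: [-0.1, 0.1, -0.5]
opening: 1.0
```

```bash
python3 st.py .4495 -.401 .055 11.2; python3 - <<'E'
from plant import cams
import cv2,numpy as np
s=cams.snapshot("top"); cv2.imwrite("pics/pret.png",cv2.resize(s["image"][200:270,340:460],None,fx=6,fy=6))
s=cams.snapshot("scene"); cv2.imwrite("pics/pres.png",cv2.resize(s["image"][215:350,290:450],None,fx=4,fy=4))
E
```

```text
t 2.75 pos [ 0.4504 -0.4007  0.0517] yaw 11.17 xaxis [ 0.002 -0.001 -1.   ]
shift frac [-0.0036 -0.0011  0.0131] turn frac [0.0009 0.0012 0.0003] F [-0.1  0.1 -0.5] q [ 0.89  0.95 -0.43  1.75  0.66  0.59  0.25] op 1.0
feeder x,y mm -564.6 63.0
```

View pics/pres.png

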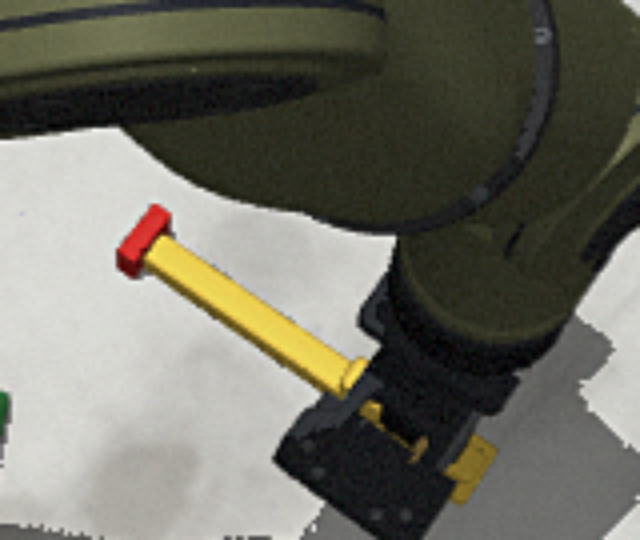

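View pics/pret.png

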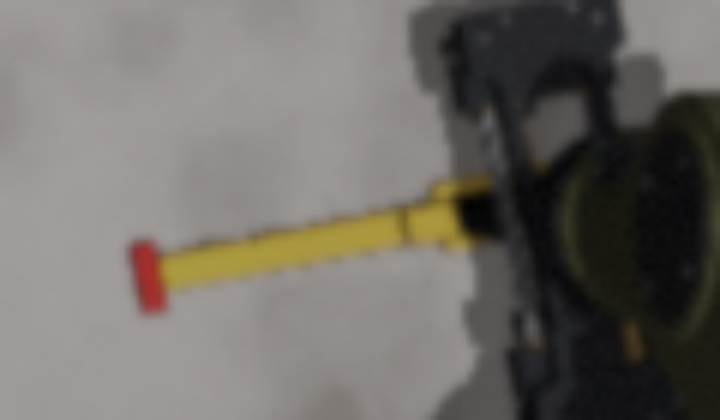

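The scene and top views both show the open jaws on either side of the black grip, square to the blade. The nose has not moved. I'll close the jaws now.

send_rows(
  commands=[0,0,0,0,0,0,1,0,0,0,0,0,0,1,0,0,0,0,0,0,1,0,0,0,0,0,0,1,0,0,0,0,0,0,1,0,0,0,0,0,0,1,0,0,0,0,0,0,1,0,0,0,0,0,0,1],
  newtons=45,
)

```text
clock: 3.65
tool_pos: [0.4511, -0.4016, 0.0534]
eef_rot: [0.449, 0.544, -0.449, 0.548]
contact_force: [0.2, 1.1, -0.2]
opening: 0.298
```

```bash
python3 st.py .4495 -.401 .1 11.2
```

```text
t 3.65 pos [ 0.4511 -0.4016  0.0534] yaw 11.13 xaxis [ 0.004 -0.003 -1.   ]
shift frac [-0.0064  0.0025  0.1865] turn frac [0.0021 0.0027 0.0008] F [ 0.2  1.1 -0.2] q [ 0.89  0.95 -0.43  1.75  0.66  0.59  0.25] op 0.298
feeder x,y mm -565.6 62.4
```

send_rows(
  commands=[0,0,0,0,0,0,1,0,0,0,0,0,0,1,0,0,0,0,0,0,1],
)

```text
clock: 3.95
tool_pos: [0.4511, -0.4016, 0.0534]
eef_rot: [0.449, 0.544, -0.449, 0.548]
contact_force: [0.4, -0.5, 1.2]
opening: 0.246
```

send_rows(
  commands=[0,0,0.05,0,0,0,1,0,0,0.05,0,0,0,1,0,0,0.05,0,0,0,1,0,0,0,0,0,0,1,0,0,0,0,0,0,1],
)

```text
clock: 4.45
tool_pos: [0.4508, -0.4017, 0.0948]
eef_rot: [0.449, 0.544, -0.449, 0.548]
contact_force: [-0.8, 1.0, -2.3]
opening: 0.245
```

```bash
python3 st.py .4495 -.401 .1 11.2; python3 - <<'E'
from plant import cams
import cv2,numpy as np
s=cams.snapshot("top"); np.savez("top1.npz",**s);cv2.imwrite("pics/l1t.png",cv2.resize(s["image"][200:270,340:460],None,fx=6,fy=6,interpolation=2))
s=cams.snapshot("scene"); np.savez("scene1.npz",**s);cv2.imwrite("pics/l1s.png",cv2.resize(s["image"][215:350,290:450],None,fx=4,fy=4,interpolation=2))
E
```

```text
t 4.45 pos [ 0.4508 -0.4017  0.0948] yaw 11.13 xaxis [ 0.004 -0.004 -1.   ]
shift frac [-0.0054  0.0027  0.021 ] turn frac [0.0023 0.0028 0.0008] F [-0.8  1.  -2.3] q [ 0.92  0.89 -0.48  1.74  0.62  0.66  0.29] op 0.245
feeder x,y mm -565.6 62.7
```

View pics/l1s.png

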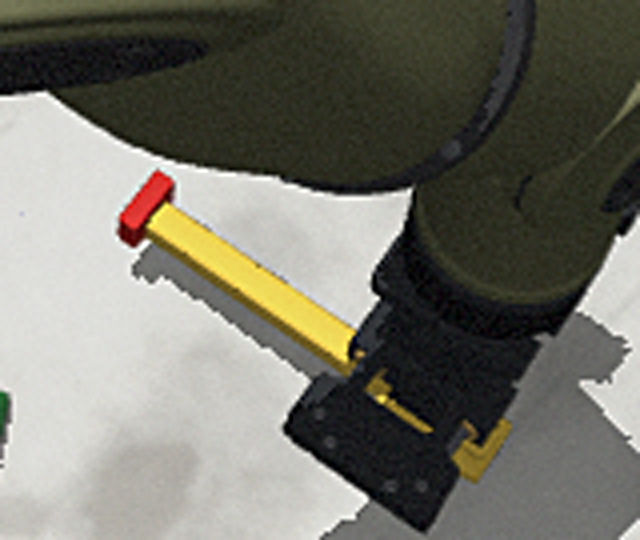

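View pics/l1t.png

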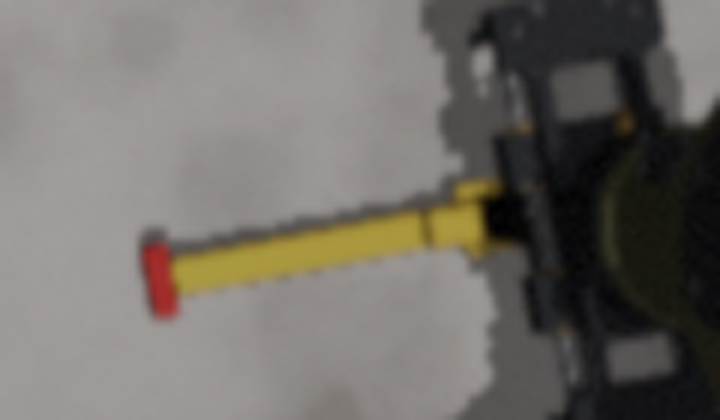

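```bash
python3 - <<'E'
from h import *
S=load("scene0")[1:];T=load("top0")[1:]
c=lambda u,v,f,x,y:((u+.5)/f-.5+x,(v+.5)/f-.5+y)
P=[tri([c(*a,4,290,215),c(*b,6,340,200)],[S,T]) for a,b in (((119,221),(156,318)),((159,173),(142,246)))]
print(P); m=(P[0][0]+P[1][0])/2
tcp=np.array([.4508,-.4017]); d=m[:2]-tcp; print(m,np.linalg.norm(d),np.degrees(np.arctan2(-d[0],d[1])))
E
```

```text
[(array([ 0.40014189, -0.23366365,  0.06366657]), [0.0008186670029334376, 0.0008186670029333326]), (array([ 0.43296442, -0.22737113,  0.06215555]), [0.0007660170032693868, 0.0007660170032692159])]
[ 0.41655315 -0.23051739  0.06291106] 0.17457471659861518 11.313255094644592
```

send_rows(
  commands=[0.055,0.11,0,0,0,-0.012,1,0.055,0.11,0,0,0,-0.012,1,0.055,0.11,0,0,0,-0.012,1,0.055,0.11,0,0,0,-0.012,1,0.055,0.11,0,0,0,-0.012,1,0.055,0.1,0,0,0,-0.012,1,0,0,0,0,0,0,1,0,0,0,0,0,0,1],
)

```text
clock: 5.35
tool_pos: [0.5322, -0.2337, 0.0905]
eef_rot: [0.48, 0.518, -0.483, 0.518]
contact_force: [0.1, 0.3, -1.4]
opening: 0.246
```

```bash
python3 st.py .5342 -.2386 .0624 4.6
```

```text
t 5.35 pos [ 0.5322 -0.2337  0.0905] yaw 4.19 xaxis [-0.003 -0.002 -1.   ]
shift frac [ 0.0079 -0.0194 -0.1123] turn frac [ 0.0013 -0.0019  0.0046] F [ 0.1  0.3 -1.4] q [ 0.56  0.87 -0.39  1.81  0.56  0.59 -0.11] op 0.246
feeder x,y mm -405.1 -32.5
```

send_rows(
  commands=[0.006,0,-0.04,0.001,-0.002,0.005,1,0,0,-0.04,0,0,0,1,0,0,-0.025,0,0,0,1,0,0,0,0,0,0,1,0,0,0,0,0,0,1],
)

```text
clock: 5.85
tool_pos: [0.5304, -0.2383, 0.06]
eef_rot: [0.479, 0.519, -0.482, 0.518]
contact_force: [-0.7, -0.1, -0.9]
opening: 0.248
```

```bash
python3 st.py .5333 -.2286 .0624 4.6;  python3 - <<'E'
from plant import cams
import cv2,numpy as np
s=cams.snapshot("top"); np.savez("top2.npz",**s);cv2.imwrite("pics/l2t.png",cv2.resize(s["image"][180:270,230:390],None,fx=5,fy=5,interpolation=2))
s=cams.snapshot("scene"); np.savez("scene2.npz",**s);cv2.imwrite("pics/l2s.png",cv2.resize(s["image"][110:260,200:400],None,fx=4,fy=4,interpolation=2))
E
```

```text
t 5.85 pos [ 0.5304 -0.2383  0.06  ] yaw 4.35 xaxis [-0.004 -0.002 -1.   ]
shift frac [0.0115 0.0388 0.0094] turn frac [ 0.0011 -0.0026  0.0028] F [-0.7 -0.1 -0.9] q [ 0.55  0.91 -0.36  1.81  0.59  0.53 -0.13] op 0.248
feeder x,y mm -409.5 -30.3
```

View pics/l2s.png

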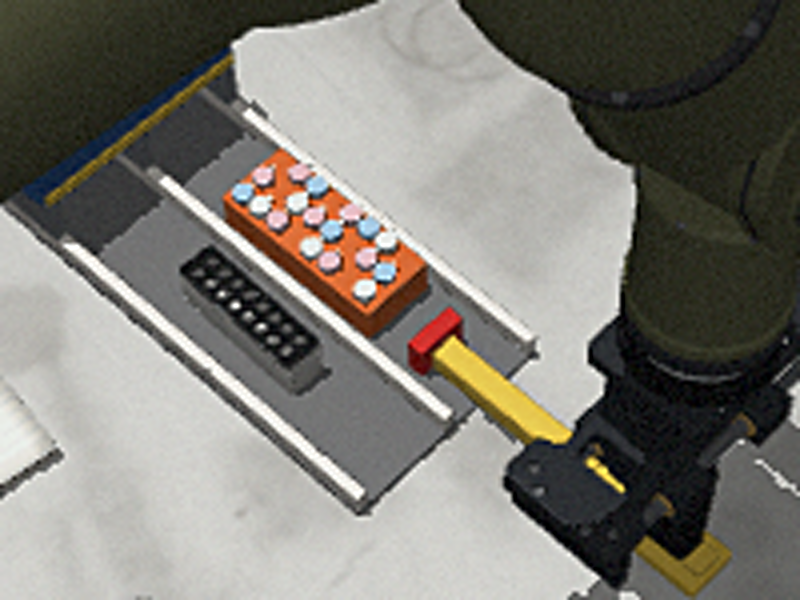

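View pics/l2t.png

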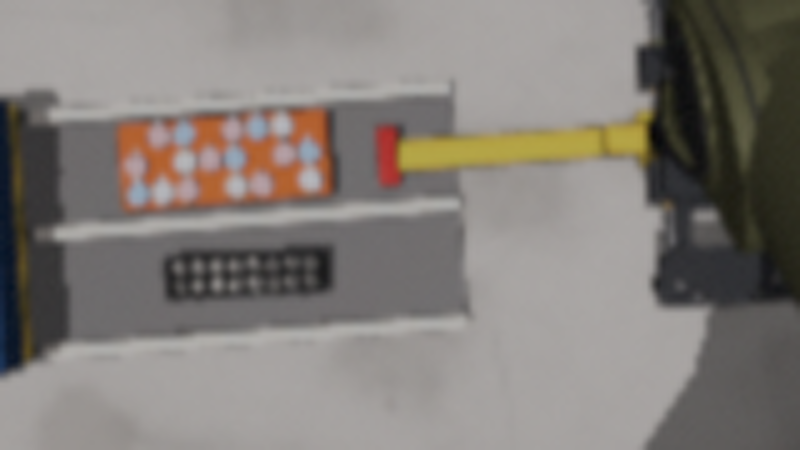

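send_rows(
  commands=[0.012,0.02,0.012,0.001,-0.002,0.003,1,0,0.04,0,0,0,0,1,-0.003,0.04,0,0,0,0,1,-0.004,0.05,0,0,0,0,1,-0.004,0.05,0,0,0,0,1,0,0,0,0,0,0,1],
)

```text
clock: 6.55
tool_pos: [0.532, -0.1825, 0.0652]
eef_rot: [0.48, 0.52, -0.478, 0.521]
contact_force: [0.3, -0.1, -2.1]
opening: 0.248
```

```bash
python3 st.py .5099 .0504 .0624 4.7
```

```text
t 6.55 pos [ 0.532  -0.1825  0.0652] yaw 4.75 xaxis [ 0.003  0.    -1.   ]
shift frac [-0.0883  0.9315 -0.0111] turn frac [-0.0002  0.0018 -0.0006] F [ 0.3 -0.1 -2.1] q [ 0.45  0.88 -0.34  1.88  0.59  0.48 -0.22] op 0.248
feeder x,y mm -354.0 -36.5
```

send_rows(
  commands=[-0.008,0.05,-0.006,0,0.001,0,1,-0.005,0.05,-0.003,0,0,0,1,-0.004,0.05,0,0,0,0,1,-0.004,0.05,0,0,0,0,1,-0.004,0.05,0,0,0,0,1,-0.004,0.05,0,0,0,0,1,-0.004,0.05,0,0,0,0,1,0,0,0,0,0,0,1],
)

```text
clock: 7.35
tool_pos: [0.5234, -0.0888, 0.0635]
eef_rot: [0.479, 0.52, -0.479, 0.522]
contact_force: [0.1, -0.1, -1.7]
opening: 0.242
```

```bash
python3 st.py .5099 .0504 .0624 4.7;  python3 - <<'E'
from plant import cams
import cv2,numpy as np
s=cams.snapshot("top"); np.savez("top2.npz",**s);cv2.imwrite("pics/l3t.png",cv2.resize(s["image"][180:270,150:390],None,fx=3.3,fy=3.3,interpolation=2))
s=cams.snapshot("scene"); np.savez("scene2.npz",**s);cv2.imwrite("pics/l3s.png",cv2.resize(s["image"][80:230,140:340],None,fx=4,fy=4,interpolation=2))
E
```

```text
t 7.35 pos [ 0.5234 -0.0888  0.0635] yaw 4.81 xaxis [ 0.002 -0.002 -1.   ]
shift frac [-0.0541  0.5569 -0.0042] turn frac [ 0.0012  0.0014 -0.0012] F [ 0.1 -0.1 -1.7] q [ 0.24  0.86 -0.27  1.97  0.58  0.38 -0.4 ] op 0.242
feeder x,y mm -259.9 -35.8
```

View pics/l3s.png

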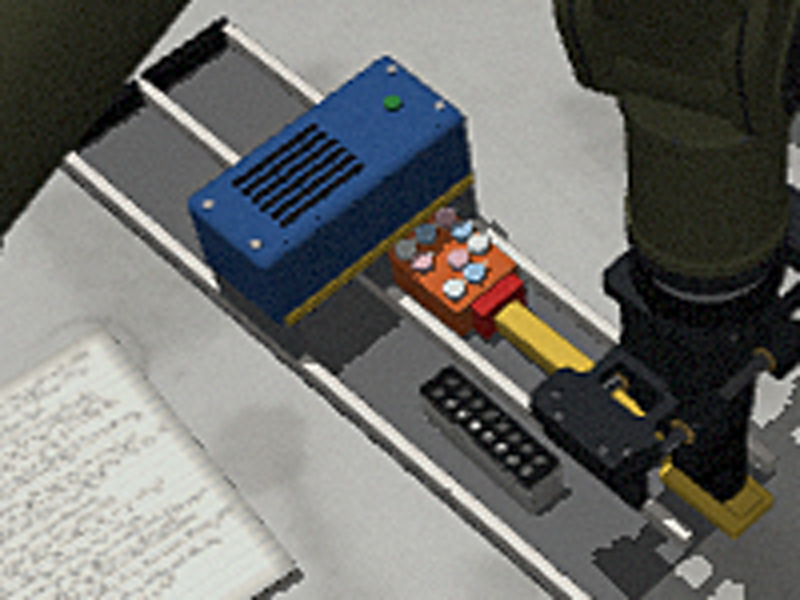

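View pics/l3t.png

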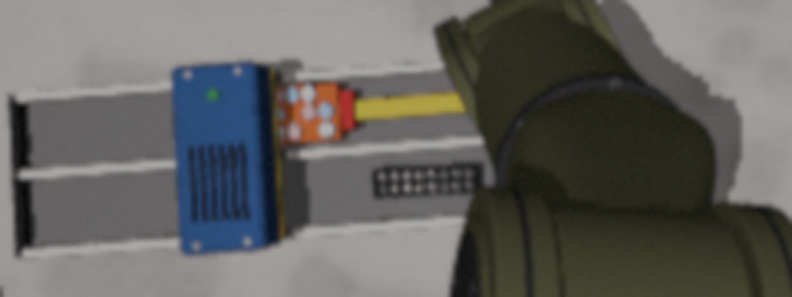

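send_rows(
  commands=[-0.006,0.05,-0.002,0,0,0,1,-0.005,0.05,0,0,0,0,1,-0.004,0.05,0,0,0,0,1,-0.004,0.05,0,0,0,0,1,-0.004,0.05,0,0,0,0,1,-0.004,0.05,0,0,0,0,1,-0.004,0.05,0,0,0,0,1,0,0,0,0,0,0,1],
)

```text
clock: 8.25
tool_pos: [0.5143, 0.0032, 0.0629]
eef_rot: [0.479, 0.518, -0.48, 0.521]
contact_force: [0.3, -0.4, -1.8]
opening: 0.247
```

```bash
python3 st.py .5099 .0504 .0624 4.7
```

```text
t 8.25 pos [0.5143 0.0032 0.0629] yaw 4.58 xaxis [ 0.002 -0.004 -1.   ]
shift frac [-0.0175  0.189  -0.0019] turn frac [0.0026 0.0011 0.0013] F [ 0.3 -0.4 -1.8] q [ 0.03  0.85 -0.22  2.02  0.55  0.33 -0.56] op 0.247
feeder x,y mm -167.5 -34.4
```

send_rows(
  commands=[-0.005,0.045,0,0.002,0.001,0.001,1,-0.004,0.045,0,0,0,0,1,-0.004,0.045,0,0,0,0,1,-0.003,0.035,0,0,0,0,1,0,0,0,0,0,0,1,0,0,0,0,0,0,1],
)

```text
clock: 8.85
tool_pos: [0.5094, 0.0496, 0.0628]
eef_rot: [0.479, 0.52, -0.479, 0.52]
contact_force: [-0.5, -0.9, -0.9]
opening: 0.246
```

```bash
python3 st.py .5099 .0504 .0624 4.7;  python3 - <<'E'
from plant import cams
import cv2,numpy as np
s=cams.snapshot("top"); np.savez("top4.npz",**s);cv2.imwrite("pics/l4t.png",cv2.resize(s["image"][180:270,140:340],None,fx=4,fy=4,interpolation=2))
s=cams.snapshot("scene"); np.savez("scene4.npz",**s);cv2.imwrite("pics/l4s.png",cv2.resize(s["image"][70:220,140:340],None,fx=4,fy=4,interpolation=2))
E
```

```text
t 8.85 pos [0.5094 0.0496 0.0628] yaw 4.71 xaxis [-0.001 -0.001 -1.   ]
shift frac [ 0.002   0.0031 -0.0016] turn frac [ 0.0007 -0.0004 -0.0001] F [-0.5 -0.9 -0.9] q [-0.06  0.85 -0.21  2.03  0.52  0.32 -0.62] op 0.246
feeder x,y mm -120.8 -33.4
```

View pics/l4s.png

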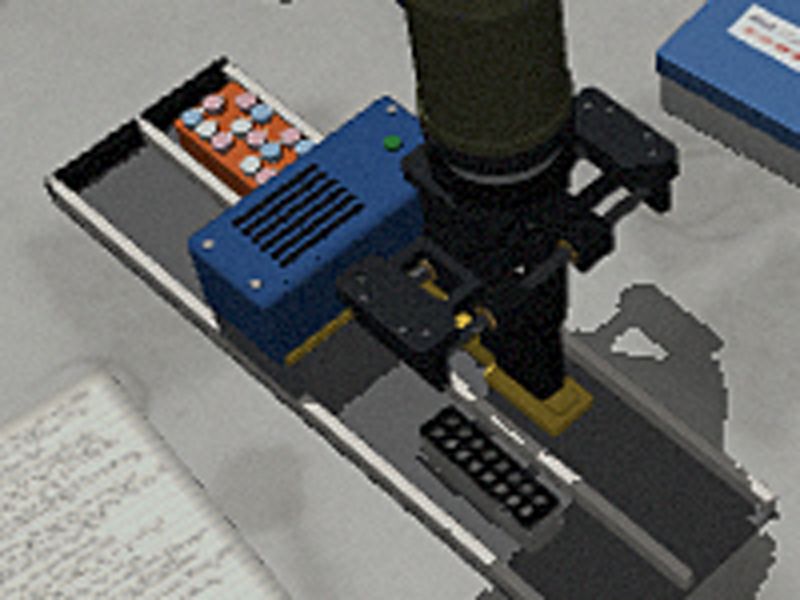

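View pics/l4t.png

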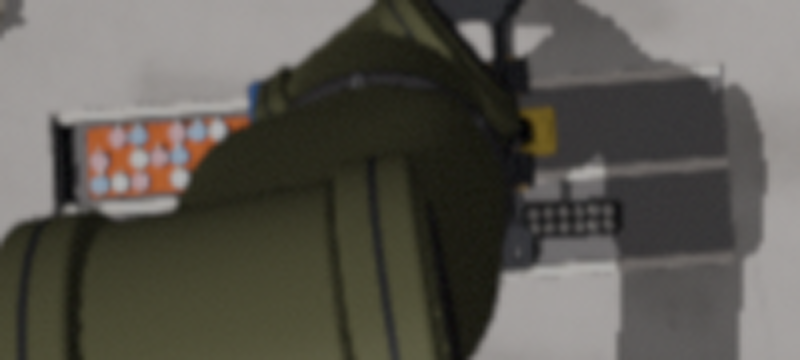

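```bash
python3 - <<'E'
from h import *
S=load("scene0")[1:];T=load("top0")[1:]
O=np.array([.466,.1672]);D=np.array([-.0836,.9965])
c=lambda u,v,f,x,y:((u+.5)/f-.5+x,(v+.5)/f-.5+y)
for p in (onz([c(87,127,4,140,180),c(92,198,4,140,180)],*T,.034),onz([c(176,120,4,140,70),c(228,81,4,140,70)],*S,.034)): print((p[:,:2]-O)@D)
E
```

```text
[0.17274024 0.17153636]
[0.17437687 0.17604807]
```

send_rows(
  commands=[0.002,-0.03,0,0,0,0,1,0.004,-0.05,0,0,0,0,1,0.005,-0.06,0,0,0,0,1,0.005,-0.06,0,0,0,0,1,0.005,-0.06,0,0,0,0,1,0.005,-0.06,0,0,0,0,1,0.005,-0.06,0,0,0,0,1,0.005,-0.06,0,0,0,0,1,0,0,0,0,0,0,1],
)

```text
clock: 9.85
tool_pos: [0.517, -0.0788, 0.0623]
eef_rot: [0.48, 0.516, -0.485, 0.518]
contact_force: [1.0, 1.2, -1.8]
opening: 0.248
```

```bash
python3 st.py .5195 -.0641 .0594 4.7
```

```text
t 9.85 pos [ 0.517  -0.0788  0.0623] yaw 3.96 xaxis [-0.003 -0.007 -1.   ]
shift frac [ 0.01    0.059  -0.0117] turn frac [ 0.0046 -0.0016  0.0083] F [ 1.   1.2 -1.8] q [ 0.21  0.86 -0.25  2.    0.58  0.36 -0.44] op 0.248
feeder x,y mm -249.4 -30.2
```

send_rows(
  commands=[0.01,0.045,0,0.0046,-0.0016,0.008,1,0,0,0,0,0,0,1,0,0,0,0,0,0,1],
)

```text
clock: 10.15
tool_pos: [0.5193, -0.0664, 0.0623]
eef_rot: [0.48, 0.52, -0.479, 0.52]
contact_force: [-0.2, -0.9, -1.0]
opening: 0.244
```

```bash
python3 st.py .5195 -.0641 .0594 4.7
```

```text
t 10.15 pos [ 0.5193 -0.0664  0.0623] yaw 4.69 xaxis [ 0.     0.002 -1.   ]
shift frac [ 0.0008  0.0092 -0.0116] turn frac [-0.0012  0.0001  0.0001] F [-0.2 -0.9 -1. ] q [ 0.2   0.86 -0.26  1.99  0.58  0.36 -0.44] op 0.244
feeder x,y mm -237.2 -33.6
```

send_rows(
  commands=[0,0,-0.006,0,0,0,1,0,0,-0.004,0,0,0,1,0,0,0,0,0,0,1],
)

```text
clock: 10.45
tool_pos: [0.5193, -0.064, 0.0596]
eef_rot: [0.479, 0.522, -0.477, 0.52]
contact_force: [0.4, 0.5, -1.9]
opening: 0.246
```

```bash
python3 st.py .5195 -.0641 .0594 4.7; python3 - <<'E'
from plant import cams
import cv2,numpy as np
s=cams.snapshot("top"); cv2.imwrite("pics/l5t.png",cv2.resize(s["image"][180:270,150:350],None,fx=4,fy=4,interpolation=2))
s=cams.snapshot("scene"); cv2.imwrite("pics/l5s.png",cv2.resize(s["image"][80:230,140:340],None,fx=4,fy=4,interpolation=2))
E
```

```text
t 10.45 pos [ 0.5193 -0.064   0.0596] yaw 4.9 xaxis [ 0.     0.003 -1.   ]
shift frac [ 0.0006 -0.0003 -0.001 ] turn frac [-0.0019  0.0001 -0.0022] F [ 0.4  0.5 -1.9] q [ 0.19  0.86 -0.26  2.    0.58  0.36 -0.44] op 0.246
feeder x,y mm -234.9 -33.8
```

View pics/l5s.png

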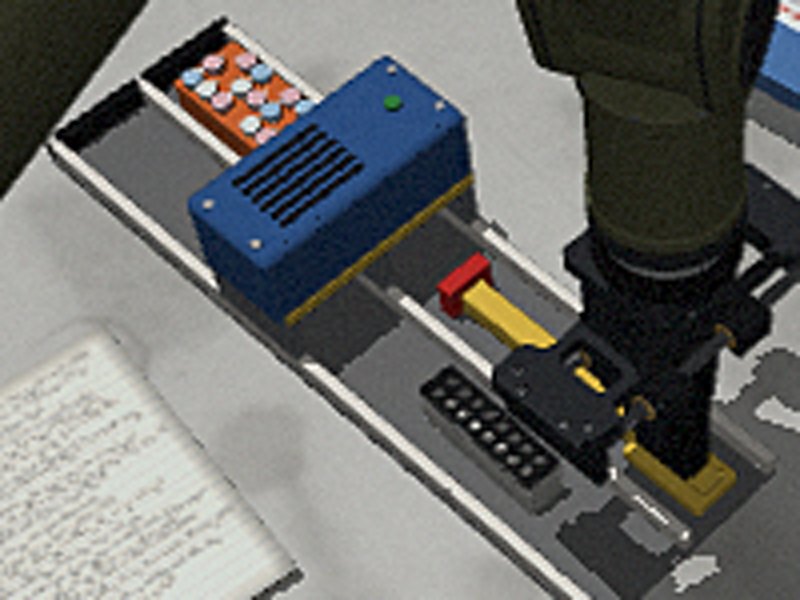

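send_rows(
  commands=[0,0,-0.005,0,0,0,1,0,0,0,0,0,0,1],
)

```text
clock: 10.75
tool_pos: [0.5196, -0.0641, 0.0595]
eef_rot: [0.479, 0.521, -0.477, 0.521]
contact_force: [0.3, 0.5, -2.3]
opening: 0.247
```

send_rows(
  commands=[0,0,-0.005,0,0,0,1,0,0,0,0,0,0,1],
)

```text
clock: 10.95
tool_pos: [0.5197, -0.0639, 0.0595]
eef_rot: [0.479, 0.521, -0.477, 0.521]
contact_force: [0.3, 0.2, -1.6]
opening: 0.246
```

send_rows(
  commands=[0,0,-0.01,0,0,0,1,0,0,0,0,0,0,1],
)

```text
clock: 11.15
tool_pos: [0.5202, -0.0636, 0.0598]
eef_rot: [0.479, 0.52, -0.477, 0.522]
contact_force: [-0.5, 0.1, -1.6]
opening: 0.245
```

```bash
python3 st.py .5195 -.0641 .0594 4.7
```

```text
t 11.15 pos [ 0.5202 -0.0636  0.0598] yaw 4.94 xaxis [ 0.004  0.001 -1.   ]
shift frac [-0.0026 -0.0021 -0.0018] turn frac [-0.0005  0.0027 -0.0026] F [-0.5  0.1 -1.6] q [ 0.19  0.86 -0.25  2.    0.58  0.35 -0.45] op 0.245
feeder x,y mm -234.5 -34.7
```

send_rows(
  commands=[-0.002,0,-0.01,0,0,0,1,0,0,-0.01,0,0,0,1],
)

```text
clock: 11.35
tool_pos: [0.5207, -0.0634, 0.0591]
eef_rot: [0.48, 0.519, -0.476, 0.524]
contact_force: [-6.4, 1.0, 40.5]
opening: 0.245
```

```bash
python3 st.py .5195 -.0641 .0594 4.7
```

```text
t 11.35 pos [ 0.5207 -0.0634  0.0591] yaw 4.95 xaxis [ 0.008 -0.001 -1.   ]
shift frac [-0.0046 -0.0028  0.0011] turn frac [ 0.0007  0.0052 -0.0028] F [-6.4  1.  40.5] q [ 0.18  0.86 -0.24  2.    0.59  0.34 -0.45] op 0.245
feeder x,y mm -234.4 -35.2
```

send_rows(
  commands=[-0.002,0,0.003,0,0.004,0,1,0,0,0,0,0,0,1],
)

```text
clock: 11.55
tool_pos: [0.5204, -0.0633, 0.0606]
eef_rot: [0.478, 0.52, -0.477, 0.522]
contact_force: [0.3, -0.2, -1.5]
opening: 0.244
```

```bash
python3 st.py .5195 -.0641 .0594 4.7
```

```text
t 11.55 pos [ 0.5204 -0.0633  0.0606] yaw 4.96 xaxis [ 0.003 -0.001 -1.   ]
shift frac [-0.0036 -0.003  -0.0048] turn frac [ 0.0009  0.002  -0.0029] F [ 0.3 -0.2 -1.5] q [ 0.18  0.86 -0.25  2.    0.58  0.35 -0.45] op 0.244
feeder x,y mm -234.3 -34.9
```

Now about 1 mm above the deck. I'll set the stick down lightly and open the jaws in the same motion.

send_rows(
  commands=[-0.002,0,-0.008,0,0.002,0,1],
)

```text
clock: 11.65
tool_pos: [0.5203, -0.0633, 0.0591]
eef_rot: [0.478, 0.521, -0.478, 0.522]
contact_force: [-5.4, 1.7, 35.0]
opening: 0.246
```

```bash
python3 st.py .5195 -.0641 .0594 4.7
```

```text
t 11.65 pos [ 0.5203 -0.0633  0.0591] yaw 4.95 xaxis [ 0.001 -0.001 -1.   ]
shift frac [-0.0032 -0.0033  0.001 ] turn frac [ 0.0009  0.0006 -0.0028] F [-5.4  1.7 35. ] q [ 0.18  0.86 -0.25  1.99  0.58  0.35 -0.45] op 0.246
feeder x,y mm -234.2 -34.8
```

send_rows(
  commands=[0,0,0,0,0,0,0.6,0,0,0,0,0,0,0.4,0,0,0,0,0,0,0.2,0,0,0,0,0,0,0,0,0,0,0,0,0,0,0,0,0,0,0,0,0],
)

```text
clock: 12.25
tool_pos: [0.5201, -0.0633, 0.0571]
eef_rot: [0.478, 0.521, -0.478, 0.521]
contact_force: [-0.8, 0.2, -0.3]
opening: 0.764
```

```bash
python3 st.py .5195 -.0641 .0594 4.7; python3 - <<'E'
from plant import cams
import cv2,numpy as np
s=cams.snapshot("scene"); cv2.imwrite("pics/l6s.png",cv2.resize(s["image"][80:230,140:340],None,fx=4,fy=4,interpolation=2))
E
```

```text
t 12.25 pos [ 0.5201 -0.0633  0.0571] yaw 4.93 xaxis [-0.001 -0.001 -1.   ]
shift frac [-0.0024 -0.0034  0.0093] turn frac [ 0.0004 -0.0004 -0.0025] F [-0.8  0.2 -0.3] q [ 0.18  0.87 -0.25  1.99  0.58  0.35 -0.45] op 0.764
feeder x,y mm -234.2 -34.6
```

View pics/l6s.png

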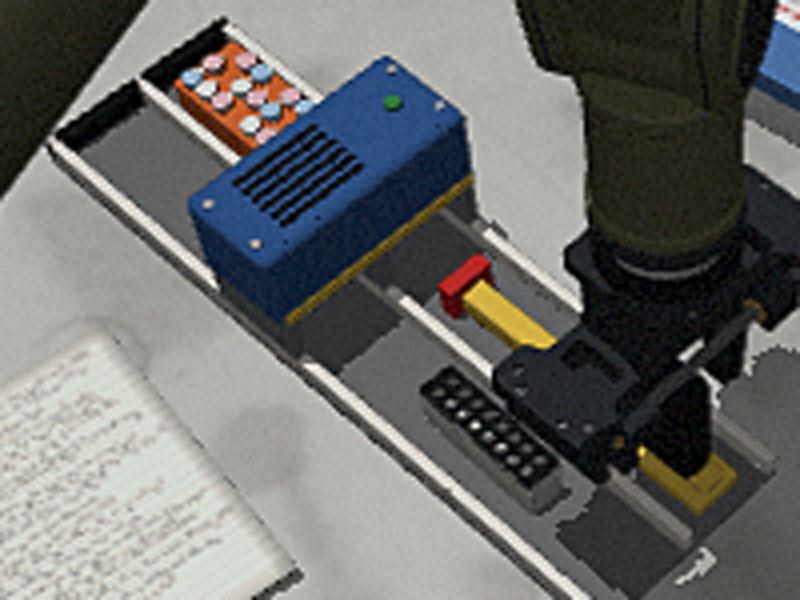

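The stick stands still and the fingers are clear of it. I'll rise straight up, slowly at first.

send_rows(
  commands=[0,0,0,0,0,0,0,0,0,0,0,0,0,0,0,0,0.04,0,0,0,0,0,0,0.06,0,0,0,0,0,0,0.1,0,0,0,0,0,0,0.12,0,0,0,0,0,0,0.14,0,0,0,0,0,0,0.14,0,0,0,0,0,0,0.14,0,0,0,0,0,0,0,0,0,0,0],
)

```text
clock: 13.3
tool_pos: [0.5178, -0.0627, 0.2534]
eef_rot: [0.477, 0.522, -0.478, 0.521]
contact_force: [0.6, 0.1, 0.7]
opening: 0.999
```

send_rows(
  commands=[-0.04,-0.16,0.04,0,0,0,0,-0.04,-0.16,0.04,0,0,0,0,-0.04,-0.16,0,0,0,0,0,-0.04,-0.16,0,0,0,0,0,-0.04,-0.16,0,0,0,0,0,-0.04,-0.16,0,0,0,0,0,0,0,0,0,0,0,0,0,0,0,0,0,0,0],
)

```text
clock: 14.1
tool_pos: [0.451, -0.3087, 0.2755]
eef_rot: [0.476, 0.523, -0.476, 0.523]
contact_force: [-0.2, 1.2, 0.0]
opening: 0.999
```

```bash
python3 - <<'E'
from plant import cams
import cv2,numpy as np
s=cams.snapshot("top"); np.savez("top7.npz",**s);cv2.imwrite("pics/l7t.png",cv2.resize(s["image"][180:270,140:340],None,fx=4,fy=4,interpolation=2))
s=cams.snapshot("scene"); np.savez("scene7.npz",**s);cv2.imwrite("pics/l7s.png",cv2.resize(s["image"][80:230,140:340],None,fx=4,fy=4,interpolation=2))
E
```

```text
(no output)
```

View pics/l7s.png

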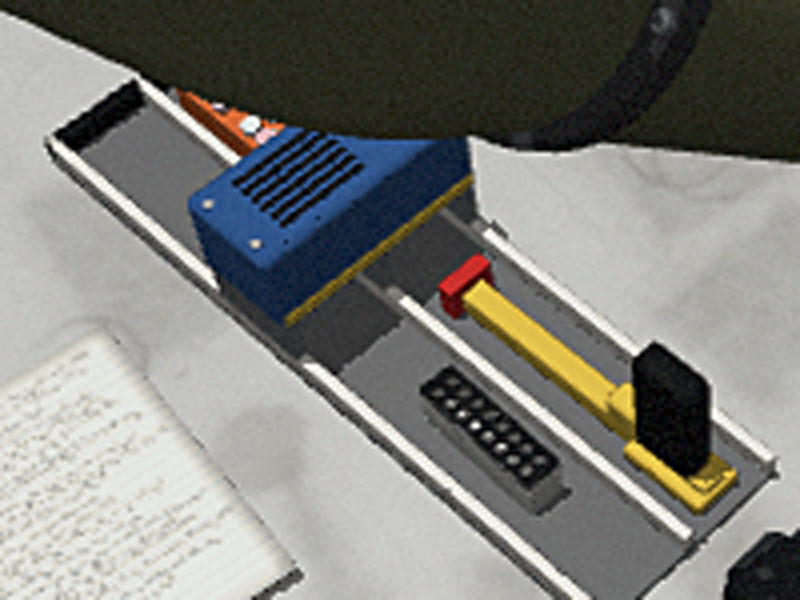

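View pics/l7t.png

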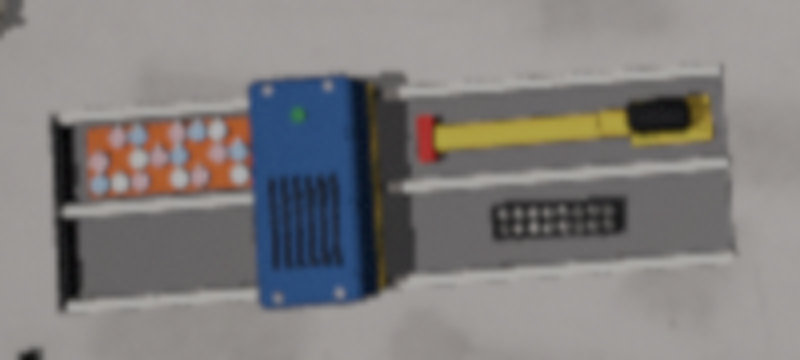

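```bash
python3 - <<'E'
from h import *
S=load("scene0")[1:];T=load("top0")[1:]
O=np.array([.466,.1672]);D=np.array([-.0836,.9965])
c=lambda u,v,f,x,y:((u+.5)/f-.5+x,(v+.5)/f-.5+y)
print("nose",(onz(c(417,138,4,140,180),*T,.032)[:,:2]-O)@D,"rack front",(onz(c(87,160,4,140,180),*T,.034)[:,:2]-O)@D,"tail",(onz(c(712,118,4,140,180),*T,.012)[:,:2]-O)@D)
m=lambda n:load(n)[0][225:245,260:300].astype(int)
print("grey diff",np.abs(m("top0")-m("top7")).mean())
from plant import job,telemetry
print(telemetry.get_state()["qd"].round(3)); print(job.finish_job())
E
```

```text
nose [-0.05955564] rack front [0.17381443] tail [-0.2706131]
grey diff 9.565833333333334
[-0.023 -0.003 -0.019  0.001 -0.006 -0.004  0.002]
the job is handed in; nothing more can be done
None
```

The orange rack is pushed through and out on the far side of the gate. The push stick stands upright in the lane on the entry side, released, and the job was handed in at about 14 s.

**What I did:** I gripped the stick by its black grip, lifted it into the orange rack's lane and pushed the rack under the gate. I then drew the stick back, set it down on the deck, let go and moved the arm clear. Only the stick's nose touched the orange rack.

**Last checks from the pictures:**
- **Orange rack:** its front end is about 174 mm past the gate's middle, so its origin is at about +114 mm (at least 95 needed). The gate hides its rear end from both cameras, so that rests on the stated 120 mm length.
- **Push stick:** its nose face is at about -60 mm and the gate begins at -35 mm. Its tail is at about -271 mm, so all of it is on the deck.
- **Grey rack:** its outline sits at the same pixels in the top view as at the start. A direct pixel comparison of that area gave a mean difference of 9.6, so it neither confirms nor rules out a small shift. I put it down to lighting and image noise but did not test that.

**What did not go smoothly:**
- On drawing back, I overshot by about 12 mm and moved the stick forward again, still clear of the gate.
- While setting the stick down, the wrist force twice reached 35 to 40 N as the stick pressed on the deck. That was through the gripped stick, not the gripper's body, and well under the 120 N wrist limit.

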